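Push a shielded module up the sloping test cradle until its latch holds it

ROBOT

A 6-joint arm with a two-finger parallel gripper is mounted at the origin on a cart in front of the work surface, level with it; the furniture and walls round the work are solid. World frame = base frame: x ahead of the robot, y to its left, z up, the work surface at z = 0. Lengths are in m, angles in rad, forces in N, time in s.
With the tool pointing down it reaches from about 0.3 to 0.875 m from the base axis. Payload 6.4 kg.
Tool frame: the origin (TCP) lies midway between the tips of the shut fingers; the grasp point (between the pads) lies 19 mm behind it (ctrl.pinch_z is the distance from the TCP to the grasp point, in m); z points along the fingers, y is the line along which they close (so a half turn about z gives the same grasp; the last joint's range is limited). The gripper opens to 85 mm and grips with 20 to 120 N. Pads are 22 mm wide; open, the fingers measure 114 mm over their backs; the gripper's body (76 mm by 85 mm) begins 54 mm behind the grasp point. The pads swing forward as they close: fully open they stand 13 mm farther back than shut.
Start: joints at [1.025, 0.181, 1.607, -0, 1.354, -0.206], TCP at [0.192, 0.542, 0.231] pointing down, gripper open.
Joint ranges: [-2.99, 2.99], [-0.89, 2.07], [0.3, 2.58], [-1.14, 4.28], [0, 2.63], [-3.12, 3.12]. Speed limits (rad/s): [2.57, 2.57, 3.01, 3.14, 3.14, 3.14].

INTERFACE

Orientations are given as a unit quaternion [w, x, y, z].
In Python, from bench import ctrl gives the robot as it stands.
- The arm moves only by the tool apply_moves, never from a script. Its argument "moves" is a list of rows, each an object with "jaw": the opening, from 0 (shut) to 1 (fully open); "offset": the shift along the tool's x, y, z in mm, a list of three; "rot": the turn, a rotation vector about the tool's x, y, z in degrees, a list of three. In form: [{"jaw": jaw, "offset": [dx, dy, dz], "rot": [ax, ay, az]}, ...]. A call has exactly 5 rows; each row shifts and turns the commanded pose from where the row before left it, along the tool's axes as they then stand; what a row does not reach is not made up. A row lasts 1/8 s, in which the tool goes at most 62.5 mm and 10.7 degrees, less where a joint would pass 70% of its speed; a pose out of reach is approached as far as the arm can. A call is refused whole if a number of a shift passes 62.5 or a number of a turn 10.7, either way. A call with a gripper value outside its range is refused whole. The fingers move at their own pace and stop on an object; the grip force is fixed at half the most. Time passes only in rows, so rows that do not move let the fingers close, or fill a call up. It gives the time, the measured TCP pose, the force, the opening and the grip force at its end, in the units of the state.
- ctrl.get_obs(): the state, without advancing time (a new reading comes with each control period).
- ctrl.camera(name): name is "scene" or "top" or "wrist"; returns (picture, depth): 420x560x3 uint8, red, green, blue; 420x560 float32, m along the optical axis (not along the pixel's ray), 0 where there is no reading.
- ctrl.camera_params(name): a dict with "K" (3x3 intrinsics, pixels), "cam_to_world" (4x4, takes a point from camera to world coordinates); the wrist camera has in their place "mount" (4x4, takes a point from camera to tool coordinates, whose origin is the TCP and whose axes are the flange's). Camera axes: x right, y down, z forward; pixel columns grow to the right and rows downward; lengths in m; the calibration is good to about 2 mm. The wrist camera is an equidistant fisheye: a pixel r from the principal point sees the ray r / f radians off the axis. A picture is of the moment at which its call begins: read the wrist's pose just before it. camera_params takes no time and is no camera call.
- ctrl.hand_in(): hands the job in; it is judged then, once.
Trained networks look in the newest picture that a camera, given by its name, has taken for a name from the list of things; names that differ only in an ending like _2 or _b are one class to them, and where a whole thing is asked for, a point or a joint stands for the part that bears it (a point fixed in the world has none). Each returns a list of dicts, best first, with "score" (0 to 1); they miss things now and then, are a little off and sometimes report something else, mostly with a low value. They report only what shows in the picture. A call takes as long as a camera call.
- ctrl.outline_of(camera, target): "region" (420x560 bool, what is visible of it) and "position" ([column, row] in pixels, amid what is visible of it).
The state is a dict: "time_s": time; "q": joint angles; "dq": joint speeds; "joint_efforts": joint torques, N m; "eef_pos": TCP position; "eef_rot": TCP orientation; "wrist_force": force on the tool from outside, world axes, zero at the start; "torque": the same for the moment, N m; "opening": opening from 0.0 (shut) to 1.0 (fully open); "grasp_force": force on a finger pad.
Only numpy, scipy, OpenCV 4.12 (cv2) and the standard library are available. Lean on these libraries where they do the work, as an engineer would, in place of code of your own. Each camera call takes 0.05 s, during which the arm holds its last target. There are 200 camera calls.

TASK

Load the shielded module into the sloping test cradle: set it down on the low end of the bed between the guides, nose uphill, and let go. Then push it from behind up the slope against the sprung contact plate, until the bail latch drops behind the bead on its nose and holds it there. The contacts bend easily, so push with no more than 25 N, and leave the other things on the bench where they are.

Things in the scene. Friction and masses are not known exactly. Their poses are not given: they have to be found in the camera images.
- module: the shielded module, a grey metal box of about 0.25 kg, 104 long (x) x 62 wide (y) x 30 high (fins on the lid: 33). Origin: centre of the underside. The full-width box runs from x=-52 to +26, the narrower nose from +26 to +52. Grip it by its two 62 mm sides. It starts flat on the worktop, to the robot's right, nose within 0.7 rad of straight ahead.
- module_nose (a point): the module's front edge, middle, 17.5 above its underside (x=+52). The nose is a tongue 44 wide and 13 high, with a round bead 6 in diameter across it just behind this point (top 20.5 above the underside); a 20 long gap separates the bead from the box proper.
- module_rear (a point): the middle of the module's flat rear end (x=-52), 15 above its underside: the face to push.
- cradle: the sloping test cradle, fixed, 300 x 90 mm. Origin: on the worktop under its middle; x points uphill (within 0.3 rad of straight away from the robot), y across, z straight up: this frame is level. Its bed is a flat plate rising 8 degrees towards +x, its top 12 above the worktop at the low edge (x=-148). The module slides easily on it (friction 0.3), yet stays where it is left.
- bed_low (a point): the loading point: on top of the bed, in the middle between the two low black guides (5 high, 70 apart inside), 75 along the slope from the low edge, 22.5 above the worktop. A module whose underside centre is put here lies wholly below the cheeks. Axes as the cradle's (level).
- cheek_mouth (a point): on top of the bed, midway between the lower ends of the two tall black cheeks, 140 along the slope from the low edge. They stand 30 high and 66 apart inside, run 78 uphill from here and flare open below it. Once the module is between them only its rear end can be reached.
- buffer (a joint): the sprung contact plate, the stop at the top of the slope: 0 = out, up to 0.010 m = pressed home against its head, then rigid. It pushes back with 2 N, rising to 11 N. The head is clamped in a slot at a place that is not reported: the plate rests somewhere between 211 and 247 along the slope from the bed's low edge and must be found by feel.
- bail (a joint): the bail latch, a steel frame on the head, its crossbar across the bead's path: 0 rad = down. The bead lifts it to about 0.1 and it springs down behind the bead once the plate is pressed in 4 mm, and keeps it pressed in 3 to 5 mm. Pushing takes about 1 N on the bare slope, 5 to 9 N at the latch; 6 mm farther the plate is home, at about 12 N, and the force climbs steeply.
- spool: bystander: a black spool of solder, 64x80x37 mm, standing to the left of the cradle
- torque_key: bystander: a small spanner with blue handle, 90 mm long, lying to the right of the cradle
- memory_stick: bystander: a red memory stick, 51 mm long, lying to the left of the cradle
- rf_adapter_0: bystander: a small metal coaxial adapter, 26 mm long, lying beyond the module

How it is judged:
By the outcome, as a careful person would: the job done as asked, in the order asked, and still so for the second after the job is handed in, with the robot touching nothing.
It also fails if it takes over 61 s, if anything falls off the work surface, if the arm or the gripper's body presses on something with over 40 N, if the wrist force passes 120 N, or if a joint passes its speed limit or range.

## Working session

There is one attempt and no reset: what is moved stays moved. The work goes in short steps, Python scripts to look and compute and a tool call to move; the robot and the scene stay as the last step left them, time stands still between calls to the robot, and variables do not carry over. Pictures are saved under pics/ and viewed, at most 10 in all, crops included, and the job is handed in when it is done.

Besides the shell and the picture viewer there is one more tool, called after ">>>" as name([rows], argument=value, ...), one row to a line, values as JSON. apply_moves: Moves the arm, as the interface text tells. Its arguments: {"type":"object","properties":{"moves":{"type":"array"}},"required":["moves"]}

```bash
ls; mkdir -p pics
cat > h.py <<'E'
import numpy as np, cv2
from bench import ctrl
from scipy.spatial.transform import Rotation as R
def rot(q): return R.from_quat([q[1],q[2],q[3],q[0]])
def snap(c,n):
    im,d=ctrl.camera(c); cv2.imwrite(f'pics/{n}.png',im[:,:,::-1]); return im,d
def cloud(c,d):
    p=ctrl.camera_params(c);K=np.array(p['K']);T=np.array(p['cam_to_world'])
    v,u=np.mgrid[:420,:560]
    P=np.stack([(u-K[0,2])/K[0,0]*d,(v-K[1,2])/K[1,1]*d,d],-1)
    return P@T[:3,:3].T+T[:3,3]
E
python3 - <<'E'
from h import *
o=ctrl.get_obs();print(o['time_s'],o['eef_pos'],o['eef_rot'],o['opening'])
S={}
for c in ['top','scene']:
    im,d=snap(c,c+'0');P=cloud(c,d)
    print(c,np.array(ctrl.camera_params(c)['cam_to_world'])[:3].round(3).tolist())
    for t in ['module','cradle','spool','torque_key','memory_stick','rf_adapter_0','module_nose','buffer']:
        for r in ctrl.outline_of(c,t)[:1]:
            m=r['region']&(d>0);Q=P[m]
            np.savez(f'{c}_{t}.npz',Q=Q,m=r['region'])
            print(t,round(r['score'],2),np.round(r['position']),m.sum(),np.percentile(Q,[1,50,99],axis=0).round(3).tolist() if len(Q) else '')
E
```

```text
pics
0.0 [0.19134417 0.54164434 0.23038134] [-3.12745345e-04  1.69093748e-01  9.85599583e-01 -8.17590109e-04] 0.9963397737983055
top [[-0.006, -0.973, 0.231, 0.349], [-1.0, 0.007, 0.002, 0.051], [-0.004, -0.231, -0.973, 1.074]]
module 0.92 [386. 257.] 1205 [[0.441, -0.225, -0.0], [0.491, -0.182, 0.029], [0.545, -0.138, 0.035]]
cradle 0.84 [284. 218.] 4959 [[0.442, -0.013, 0.011], [0.584, 0.052, 0.034], [0.729, 0.115, 0.082]]
spool 0.8 [155. 276.] 557 [[0.423, 0.316, -0.0], [0.448, 0.337, 0.037], [0.474, 0.367, 0.042]]
torque_key 0.45 [357. 176.] 160 [[0.662, -0.157, -0.002], [0.689, -0.125, 0.007], [0.724, -0.1, 0.012]]
memory_stick 0.62 [165. 212.] 162 [[0.581, 0.311, -0.001], [0.6, 0.333, 0.008], [0.619, 0.353, 0.013]]
rf_adapter_0 0.41 [359. 171.] 224 [[0.662, -0.164, -0.003], [0.698, -0.133, 0.006], [0.735, -0.102, 0.012]]
module_nose 0.76 [389. 255.] 1264 [[0.441, -0.225, -0.002], [0.49, -0.181, 0.029], [0.546, -0.137, 0.035]]
buffer 0.2 [388. 252.] 1189 [[0.441, -0.224, 0.0], [0.49, -0.181, 0.029], [0.545, -0.138, 0.035]]
scene [[0.798, -0.252, 0.548, 0.014], [-0.603, -0.363, 0.711, -0.65], [0.02, -0.897, -0.441, 0.503]]
module 0.73 [326. 282.] 1569 [[0.437, -0.23, -0.001], [0.482, -0.196, 0.027], [0.544, -0.142, 0.033]]
cradle 0.93 [291. 217.] 3740 [[0.439, -0.02, -0.002], [0.581, 0.042, 0.029], [0.739, 0.189, 0.079]]
spool 0.61 [186. 191.] 357 [[0.422, 0.312, -0.001], [0.443, 0.325, 0.025], [0.476, 0.405, 0.038]]
torque_key 0.48 [376. 242.] 219 [[0.661, -0.166, -0.003], [0.697, -0.136, 0.005], [0.736, -0.099, 0.009]]
memory_stick 0.45 [290. 209.] 3698 [[0.44, -0.02, -0.002], [0.581, 0.041, 0.029], [0.731, 0.108, 0.079]]
module_nose 0.96 [326. 281.] 1523 [[0.437, -0.229, -0.0], [0.481, -0.196, 0.028], [0.542, -0.143, 0.033]]
buffer 0.62 [289. 213.] 3512 [[0.44, -0.02, 0.002], [0.579, 0.041, 0.029], [0.729, 0.107, 0.079]]
```

Run:
```python
from h import *
a=cv2.imread('pics/top0.png')[130:310,130:430];b=cv2.imread('pics/scene0.png')[130:330,160:430]
cv2.imwrite('pics/a.png',np.vstack([cv2.resize(a,(480,288),interpolation=2),cv2.resize(b,(480,300),interpolation=2)]))
# fits
for c in ['top','scene']:
    Q=np.load(f'{c}_module.npz')['Q'];T=Q[(Q[:,2]>.024)&(Q[:,2]<.04)]
    r=cv2.minAreaRect((T[:,:2]*1000).astype(np.float32));print(c,'mod top',len(T),r,np.median(T[:,2]))
    A=Q[(Q[:,2]>.008)];r=cv2.minAreaRect((A[:,:2]*1000).astype(np.float32));print('all',r)
    Q=np.load(f'{c}_cradle.npz')['Q'];Q=Q[Q[:,2]>.006];r=cv2.minAreaRect((Q[:,:2]*1000).astype(np.float32));print('cradle',r)
```

```text
top mod top 947 ((492.9453430175781, -183.207763671875), (62.442501068115234, 97.94487762451172), 59.565582275390625) 0.029729741120825937
all ((495.6210632324219, -184.77972412109375), (62.442501068115234, 104.3291015625), 59.565582275390625)
cradle ((589.053466796875, 52.92721176147461), (303.9265441894531, 89.7020492553711), 12.607447624206543)
scene mod top 863 ((484.1084289550781, -180.8905029296875), (66.16841888427734, 78.61404418945312), 60.69639587402344) 0.029201578238214565
all ((495.0718994140625, -187.08316040039062), (66.31752014160156, 104.22786712646484), 60.45360565185547)
cradle ((591.4022216796875, 51.961387634277344), (312.03961181640625, 94.49002838134766), 12.368804931640625)
```

View pics/a.png

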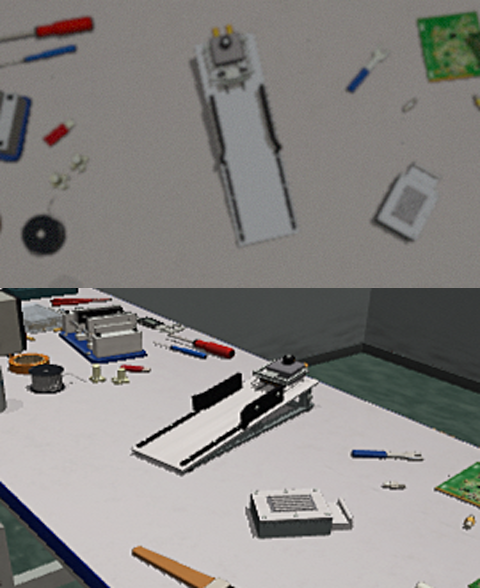

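The module lies at about (0.496, -0.185) with its nose at -30°. The cradle is at about (0.589, 0.053), yaw +12.6°, and its low end is clear. First I'll look from above the cradle on the way.

```bash
cat >> h.py <<'E'
def pose(x,y,z,yaw,pitch=0):
    """tool-down; tool y at yaw+90 or -90 (whichever), nose pitch up (deg)"""
    # part frame yaw/pitch ; tool x = -part x, tool y = part y, tool z = -part z
    B=R.from_euler('ZY',[yaw,-pitch],degrees=True)
    return np.array([x,y,z]),B*R.from_matrix(np.diag([-1.,1,-1]))
def plan(p1,R1,n=0,step=60,start=None,vz=None):
    if start is None:
        o=ctrl.get_obs();p,Rc=np.array(o['eef_pos']),rot(o['eef_rot'])
    else: p,Rc=start
    ang=np.degrees((Rc.inv()*R1).magnitude())
    n=n or int(np.ceil(max(np.linalg.norm(p1-p)*1000/step,ang/9)))
    n=max(n,1)
    for i in range(n):
        t=p+(p1-p)/(n-i); w=(Rc.inv()*R1).as_rotvec(degrees=True)/(n-i)
        off=(Rc.inv().apply(t-p)*1000).round(1); w=w.round(1)
        print(i,off.tolist(),w.tolist())
        p=p+Rc.apply(off/1000); Rc=Rc*R.from_rotvec(w,degrees=True)
    return p,Rc
E
python3 - <<'E'
from h import *
print(np.array(ctrl.camera_params('wrist')['mount']).round(3).tolist(),ctrl.pinch_z)
print(np.array(ctrl.camera_params('wrist')['K']).tolist())
s=plan(*pose(.48,.03,.25,-20),n=10)
print(s[0])
s=plan(*pose(.475,-.175,.16,-30.4),n=5,start=s)
E
```

```text
[[-0.001, -0.966, -0.26, 0.066], [1.0, -0.001, 0.001, 0.002], [-0.001, -0.26, 0.966, -0.144], [0.0, 0.0, 0.0, 1.0]] 0.0187
[[325.19226210127806, 0.0, 276.1760150192983], [0.0, 325.19226210127806, 204.09648086465285], [0.0, 0.0, 1.0]]
0 [-44.3, -38.7, -1.9] [-0.0, 0.0, 0.1]
1 [-44.3, -38.6, -1.9] [-0.0, 0.0, 0.0]
2 [-44.3, -38.6, -1.9] [-0.0, 0.0, 0.1]
3 [-44.4, -38.5, -1.9] [-0.0, 0.0, 0.0]
4 [-44.4, -38.5, -1.8] [-0.0, 0.0, 0.1]
5 [-44.5, -38.4, -1.9] [-0.0, 0.0, 0.0]
6 [-44.4, -38.5, -1.8] [-0.0, 0.0, 0.1]
7 [-44.5, -38.4, -1.9] [-0.0, 0.0, 0.0]
8 [-44.5, -38.3, -1.8] [-0.0, 0.0, 0.1]
9 [-44.6, -38.3, -1.9] [-0.0, 0.0, 0.0]
[0.47996188 0.03003001 0.25001349]
0 [-13.1, -38.9, 18.0] [-0.0, 0.0, 2.1]
1 [-14.5, -38.4, 18.0] [-0.0, 0.0, 2.1]
2 [-15.9, -37.8, 18.0] [-0.0, 0.0, 2.1]
3 [-17.2, -37.2, 18.0] [-0.0, 0.0, 2.1]
4 [-18.6, -36.5, 18.0] [-0.0, 0.0, 2.0]
```

>>> apply_moves([
  {"jaw": 1,"offset": [-44.4,-38.5,-2],"rot": [0,0,0]},
  {"jaw": 1,"offset": [-44.4,-38.5,-2],"rot": [0,0,0]},
  {"jaw": 1,"offset": [-44.4,-38.5,-2],"rot": [0,0,0]},
  {"jaw": 1,"offset": [-44.4,-38.5,-2],"rot": [0,0,0]},
  {"jaw": 1,"offset": [-44.4,-38.5,-2],"rot": [0,0,0]},
])

```text
time_s: 1.52
eef_pos: [0.3375, 0.2851, 0.2417]
eef_rot: [0.0, 0.169, 0.986, 0.0]
wrist_force: [1.5, 1.1, 0.5]
opening: 1.004
grasp_force: 0.0
```

>>> apply_moves([
  {"jaw": 1,"offset": [-44.4,-38.5,-2],"rot": [0,0,0]},
  {"jaw": 1,"offset": [-44.4,-38.5,-2],"rot": [0,0,0]},
  {"jaw": 1,"offset": [-44.4,-38.5,-2],"rot": [0,0,0]},
  {"jaw": 1,"offset": [-44.4,-38.5,-2],"rot": [0,0,0]},
  {"jaw": 1,"offset": [-44.4,-38.5,-2],"rot": [0,0,0]},
])

```text
time_s: 2.15
eef_pos: [0.4827, 0.0293, 0.2517]
eef_rot: [0.0, 0.169, 0.986, 0.0]
wrist_force: [1.6, 0.3, 1.2]
opening: 1.002
grasp_force: 0.0
```

```bash
cat >> h.py <<'E'
def wcloud(d,o):
    p=ctrl.camera_params('wrist');K=np.array(p['K']);M=np.array(p['mount'])
    v,u=np.mgrid[:420,:560];x=(u-K[0,2])/K[0,0];y=(v-K[1,2])/K[1,1];r=np.hypot(x,y)+1e-9
    t=np.tan(np.minimum(r,1.5))/r
    P=np.stack([x*t*d,y*t*d,d],-1)@M[:3,:3].T+M[:3,3]
    return rot(o['eef_rot']).apply(P.reshape(-1,3)).reshape(P.shape)+o['eef_pos']
E
python3 - <<'E'
from h import *
o=ctrl.get_obs()
im,d=snap('wrist','w1');P=wcloud(d,o)
for t in ['module','cradle']:
    for r in ctrl.outline_of('wrist',t)[:1]:
        m=r['region']&(d>0);Q=P[m]
        np.savez(f'w1_{t}.npz',Q=Q,m=r['region'])
        print(t,round(r['score'],2),np.round(r['position']),m.sum(),np.percentile(Q,[1,50,99],axis=0).round(3).tolist())
        A=Q[Q[:,2]>.006];q=cv2.minAreaRect((A[:,:2]*1000).astype(np.float32));print(q)
np.savez('w1.npz',P=P,d=d)
# bed plane from cradle pts near the middle of low half, dist vs cradle axes from three views
for n in ['w1','top','scene']:
    Q=np.load(f'{n}_cradle.npz')['Q']
    c,s=np.cos(np.radians(12.6)),np.sin(np.radians(12.6))
    X=(Q[:,0]-.589)*c+(Q[:,1]-.053)*s;Y=-(Q[:,0]-.589)*s+(Q[:,1]-.053)*c
    k=(abs(Y)<25)&(X>-140)&(X*1000<0)&(X>-.14);k=(abs(Y)<.025)&(X>-.14)&(X<0)
    A=np.c_[X,Y,np.ones(len(X))][k];f=np.linalg.lstsq(A,Q[k,2],rcond=None)[0]
    print(n,k.sum(),'slope deg',np.degrees(np.arctan(f[:2])).round(2),'z at X=0',f[2].round(4))
    e=(Q[:,2]>.006)&(X<-.1)
    # low edge per Y bin
    print([round(np.percentile(X[e&(abs(Y-y)<.006)],1)*1000,1) for y in (-.03,-.015,0,.015,.03)],
     [(round(np.percentile(Y[(Q[:,2]>.006)&(abs(X-x)<.01)],1)*1000,1),round(np.percentile(Y[(Q[:,2]>.006)&(abs(X-x)<.01)],99)*1000,1)) for x in (-.13,-.1,-.06,-.03)])
E
```

```text
module 0.65 [131. 231.] 3216 [[0.441, -0.221, 0.004], [0.487, -0.173, 0.031], [0.542, -0.134, 0.035]]
((497.06243896484375, -183.8955841064453), (63.170867919921875, 103.1832046508789), 59.65525436401367)
cradle 0.78 [308. 233.] 15388 [[0.443, -0.014, 0.013], [0.559, 0.046, 0.031], [0.711, 0.096, 0.077]]
((585.8056640625, 51.7330436706543), (293.615234375, 90.93457794189453), 12.460723876953125)
w1 4927 slope deg [7.54 2.21] z at X=0 0.0342
[np.float64(-149.7), np.float64(-149.8), np.float64(-149.7), np.float64(-149.1), np.float64(-148.9)] [(np.float64(-44.3), np.float64(43.2)), (np.float64(-44.1), np.float64(43.1)), (np.float64(-43.8), np.float64(42.1)), (np.float64(-43.5), np.float64(43.6))]
top 1326 slope deg [8.01 0.17] z at X=0 0.0332
[np.float64(-150.8), np.float64(-151.3), np.float64(-150.8), np.float64(-151.2), np.float64(-150.7)] [(np.float64(-43.8), np.float64(43.7)), (np.float64(-43.9), np.float64(42.6)), (np.float64(-43.7), np.float64(43.2)), (np.float64(-43.4), np.float64(43.2))]
scene 731 slope deg [ 8.   -0.11] z at X=0 0.0326
[np.float64(-153.3), np.float64(-152.1), np.float64(-153.4), np.float64(-152.6), np.float64(-152.4)] [(np.float64(-46.8), np.float64(36.9)), (np.float64(-46.4), np.float64(37.8)), (np.float64(-47.1), np.float64(37.1)), (np.float64(-47.6), np.float64(41.4))]
```

View pics/w1.png

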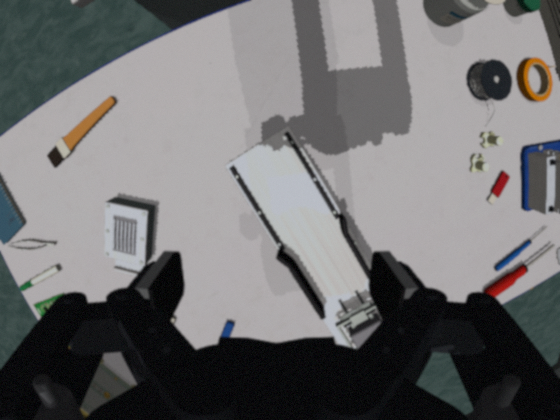

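The wrist view shows the module (128,232) and the cradle's low edge (260,150). The three views agree to within 2 mm, and the bed height and slope match the text. Next I'll plan the grasp.

Run:
```python
from h import *
s=plan(*pose(.4879,-.1794,.09,-30.4),n=5)
s=plan(*pose(.4879,-.1794,.001,-30.4),n=3,start=s)
```

```text
0 [-15.0, -38.8, 32.3] [-0.0, 0.0, 2.1]
1 [-16.4, -38.3, 32.3] [-0.0, 0.0, 2.1]
2 [-17.8, -37.7, 32.3] [-0.0, 0.0, 2.2]
3 [-19.3, -36.9, 32.2] [-0.0, 0.0, 2.1]
4 [-20.6, -36.2, 32.3] [-0.0, 0.0, 2.2]
0 [0.0, 0.0, 29.7] [-0.0, 0.0, -0.0]
1 [0.0, 0.0, 29.6] [-0.0, 0.0, -0.0]
2 [0.0, 0.0, 29.7] [-0.0, 0.0, -0.0]
```

>>> apply_moves([
  {"jaw": 1,"offset": [-15,-38.8,32.3],"rot": [0,0,2.1]},
  {"jaw": 1,"offset": [-16.4,-38.3,32.3],"rot": [0,0,2.1]},
  {"jaw": 1,"offset": [-17.8,-37.7,32.3],"rot": [0,0,2.2]},
  {"jaw": 1,"offset": [-19.3,-36.9,32.2],"rot": [0,0,2.1]},
  {"jaw": 1,"offset": [-20.6,-36.2,32.3],"rot": [0,0,2.2]},
])

```text
time_s: 2.92
eef_pos: [0.488, -0.1767, 0.0892]
eef_rot: [0.0, 0.26, 0.966, 0.0]
wrist_force: [0.5, 0.4, 0.9]
opening: 0.999
grasp_force: 0.0
```

>>> apply_moves([
  {"jaw": 1,"offset": [0,0,0],"rot": [0,0,0]},
  {"jaw": 1,"offset": [0,0,15],"rot": [0,0,0]},
  {"jaw": 1,"offset": [0,0,0],"rot": [0,0,0]},
  {"jaw": 1,"offset": [0,0,0],"rot": [0,0,0]},
  {"jaw": 1,"offset": [0,0,0],"rot": [0,0,0]},
])

```text
time_s: 3.55
eef_pos: [0.4885, -0.1767, 0.0756]
eef_rot: [0.001, 0.26, 0.966, -0.0]
wrist_force: [0.8, -0.0, 0.0]
opening: 1.001
grasp_force: 0.0
```

Run:
```python
from h import *
o=ctrl.get_obs()
im,d=snap('wrist','w2');P=wcloud(d,o)
for r in ctrl.outline_of('wrist','module')[:1]:
    m=r['region']&(d>0);Q=P[m]
    A=Q[(Q[:,2]>.006)&(Q[:,2]<.04)];q=cv2.minAreaRect((A[:,:2]*1000).astype(np.float32));print(r['score'],len(A),q,np.median(A[:,2]))
print(o['eef_pos'],rot(o['eef_rot']).as_matrix().round(3).tolist())
s=plan(*pose(.4879,-.1794,.001,-30.4),n=3)
```

```text
0.67 13658 ((497.46868896484375, -185.21273803710938), (62.49945831298828, 103.77298736572266), 59.42998123168945) 0.031389795566166986
[ 0.48851414 -0.17665148  0.07563911] [[-0.865, 0.502, 0.001], [0.502, 0.865, -0.001], [-0.001, -0.0, -1.0]]
0 [-0.3, -0.8, 24.8] [-0.0, 0.0, 0.1]
1 [-0.2, -0.8, 24.8] [-0.0, 0.0, 0.1]
2 [-0.3, -0.8, 24.9] [-0.0, 0.1, 0.1]
```

View pics/w2.png

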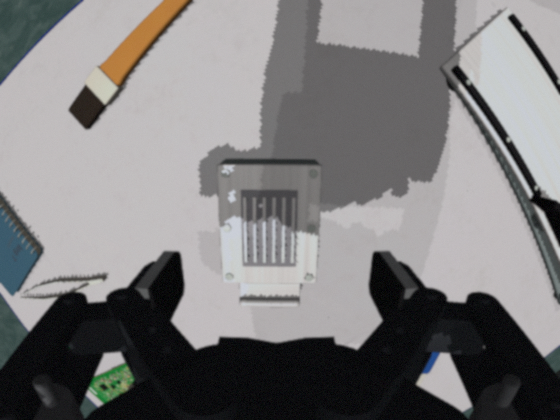

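The module is square between the fingers, with its nose at the bottom at (270,298). Now I'll descend and grip.

>>> apply_moves([
  {"jaw": 1,"offset": [-2,-2.8,24.8],"rot": [0,0,0]},
  {"jaw": 1,"offset": [0,0,24.8],"rot": [0,0,0]},
  {"jaw": 1,"offset": [0,0,24.8],"rot": [0,0,0]},
  {"jaw": 1,"offset": [0,0,0],"rot": [0,0,0]},
  {"jaw": 1,"offset": [0,0,0],"rot": [0,0,0]},
])

```text
time_s: 4.28
eef_pos: [0.4889, -0.1808, 0.0013]
eef_rot: [0.001, 0.26, 0.966, -0.0]
wrist_force: [0.3, -0.3, 1.2]
opening: 0.998
grasp_force: 0.0
```

>>> apply_moves([
  {"jaw": 0,"offset": [0,0,0],"rot": [0,0,0]},
  {"jaw": 0,"offset": [0,0,0],"rot": [0,0,0]},
  {"jaw": 0,"offset": [0,0,0],"rot": [0,0,0]},
  {"jaw": 0,"offset": [0,0,0],"rot": [0,0,0]},
  {"jaw": 0,"offset": [0,0,0],"rot": [0,0,0]},
])

```text
time_s: 4.9
eef_pos: [0.4893, -0.1811, 0.0019]
eef_rot: [0.001, 0.26, 0.966, -0.0]
wrist_force: [-1.2, 0.4, 6.6]
opening: 0.715
grasp_force: 66.3
```

```bash
cat >> h.py <<'E'
CY=12.55
def onbed(s,n,ty=0,tcpx=-9.5,tcpz=1.5,low=(0.587-.148*np.cos(np.radians(12.55)),.0525-.148*np.sin(np.radians(12.55)),.012)):
    """TCP pose for module origin at s mm along slope, n mm above bed"""
    B=R.from_euler('ZY',[CY,-8],degrees=True)
    p=np.array(low)+B.apply(np.array([s+tcpx,ty,n+tcpz])/1000)
    return p,pose(0,0,0,CY,8)[1]
E
python3 - <<'E'
from h import *
o=ctrl.get_obs();p=np.array(o['eef_pos']);r=rot(o['eef_rot'])
s=plan(p+[0,0,.1],r,n=2)
s=plan(*onbed(75,60),n=6,start=s)
print(s[0])
E
```

```text
0 [-0.1, -0.0, -50.0] [0.0, 0.0, 0.0]
1 [-0.1, -0.0, -50.0] [0.0, 0.0, 0.0]
0 [16.7, 31.5, 3.3] [-0.5, -1.2, -7.1]
1 [12.8, 33.3, 3.2] [-0.5, -1.3, -7.1]
2 [8.6, 34.6, 3.3] [-0.5, -1.2, -7.1]
3 [4.4, 35.3, 3.5] [-0.5, -1.3, -7.1]
4 [0.0, 35.6, 3.7] [-0.5, -1.3, -7.1]
5 [-4.2, 35.2, 4.1] [-0.5, -1.2, -7.1]
[0.49749471 0.03252521 0.08198886]
```

>>> apply_moves([
  {"jaw": 0,"offset": [0,0,-50],"rot": [0,0,0]},
  {"jaw": 0,"offset": [0,0,-50],"rot": [0,0,0]},
  {"jaw": 0,"offset": [16.7,31.5,3.3],"rot": [-0.5,-1.2,-7.1]},
  {"jaw": 0,"offset": [12.8,33.3,3.2],"rot": [-0.5,-1.3,-7.1]},
  {"jaw": 0,"offset": [8.6,34.6,3.3],"rot": [-0.5,-1.2,-7.1]},
])

```text
time_s: 5.52
eef_pos: [0.492, -0.0723, 0.0907]
eef_rot: [0.035, 0.075, 0.997, 0.004]
wrist_force: [0.4, 0.7, -2.8]
opening: 0.714
grasp_force: 67.6
```

>>> apply_moves([
  {"jaw": 0,"offset": [4.4,35.3,3.5],"rot": [-0.5,-1.3,-7.1]},
  {"jaw": 0,"offset": [0,35.6,3.7],"rot": [-0.5,-1.3,-7.1]},
  {"jaw": 0,"offset": [-4.2,35.2,4.1],"rot": [-0.5,-1.2,-7.1]},
  {"jaw": 0,"offset": [0,0,0],"rot": [0,0,0]},
  {"jaw": 0,"offset": [0,0,0],"rot": [0,0,0]},
])

```text
time_s: 6.15
eef_pos: [0.4964, 0.0329, 0.081]
eef_rot: [0.068, -0.108, 0.992, 0.008]
wrist_force: [0.8, 0.6, -2.5]
opening: 0.711
grasp_force: 67.5
```

Run:
```python
from h import *
o=ctrl.get_obs();print(o['time_s'],o['eef_pos'],o['grasp_force'],o['wrist_force'])
im,d=snap('wrist','w3');P=wcloud(d,o);np.savez('w3.npz',P=P,d=d,im=im)
B=R.from_euler('ZY',[CY,-8],degrees=True);low=onbed(0,0,0,0,0)[0]
L=B.inv().apply((P.reshape(-1,3)-low))*1000
for t in ['module','cradle']:
  for r in ctrl.outline_of('wrist',t)[:1]:
    m=(r['region']&(d>0)).ravel();Q=L[m]
    print(t,r['score'],np.percentile(Q,[1,25,50,75,99],axis=0).round(1).tolist())
    if t=='cradle':
        print('low edge s',[np.percentile(Q[(abs(Q[:,1]-y)<6)&(abs(Q[:,2])<8),0],1).round(1) for y in(-30,-15,0,15,30)])
        for x in (10,20,30,120,130): 
            k=Q[(abs(Q[:,0]-x)<5)&(abs(Q[:,2])<9)]; print(x,len(k),np.percentile(k,[1,99],axis=0).round(1).tolist() if len(k)>20 else '')
    else:
        q=cv2.minAreaRect(Q[abs(Q[:,2]-np.median(Q[:,2]))<6][:,:2].astype(np.float32));print(q)
plan(*onbed(75,60),n=1)
```

```text
6.15 [0.49644699 0.03291533 0.08096807] 67.51003593206406 [ 0.7612556   0.59822863 -2.54414616]
module 0.85 [[23.8, -27.7, 66.6], [34.0, -12.6, 89.6], [49.5, 2.0, 90.1], [68.2, 16.8, 90.7], [91.3, 31.9, 93.6]]
((59.88451385498047, 2.087339401245117), (62.25802230834961, 72.38175201416016), 89.59939575195312)
cradle 0.88 [[0.6, -44.6, -0.3], [8.6, -22.7, 0.9], [16.9, -0.3, 1.4], [25.3, 21.6, 2.0], [33.6, 43.1, 7.2]]
low edge s [np.float64(0.6), np.float64(0.5), np.float64(0.7), np.float64(0.6), np.float64(0.5)]
10 2246 [[5.0, -44.6, -0.2], [14.9, 43.1, 6.9]]
20 2192 [[15.0, -44.3, -0.1], [24.9, 42.9, 7.4]]
30 1945 [[25.0, -44.7, -0.3], [34.1, 42.9, 7.1]]
120 0 
130 0 
0 [-0.9, 0.1, -0.8] [0.0, -0.1, -0.2]
```

View pics/w3.png

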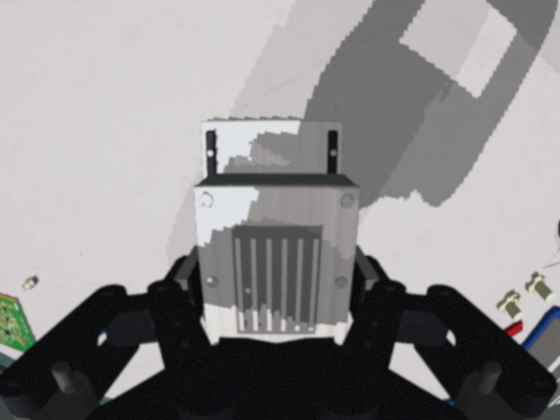

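The module is held level with the bed. In this view its centre is at column 276.5 and the bed's is at 272, so the module is about 2.7 mm too far in +y. I'll correct that and descend.

>>> apply_moves([
  {"jaw": 0,"offset": [-1,-2.6,15],"rot": [0,0,0]},
  {"jaw": 0,"offset": [0,0,15],"rot": [0,0,0]},
  {"jaw": 0,"offset": [0,0,15],"rot": [0,0,0]},
  {"jaw": 0,"offset": [0,0,4],"rot": [0,0,0]},
  {"jaw": 0,"offset": [0,0,0],"rot": [0,0,0]},
])

```text
time_s: 6.92
eef_pos: [0.5042, 0.0325, 0.0318]
eef_rot: [0.068, -0.109, 0.992, 0.008]
wrist_force: [0.3, -1.2, -3.2]
opening: 0.713
grasp_force: 67.5
```

Run:
```python
from h import *
o=ctrl.get_obs();print(o['time_s'],o['eef_pos'],o['grasp_force'],o['wrist_force'])
im,d=snap('wrist','w4');P=wcloud(d,o)
B=R.from_euler('ZY',[CY,-8],degrees=True);low=onbed(0,0,0,0,0)[0]
L=B.inv().apply((P.reshape(-1,3)-low))*1000
for t in ['module','cradle']:
  for r in ctrl.outline_of('wrist',t)[:1]:
    m=(r['region']&(d>0)).ravel();Q=L[m]
    print(t,r['score'],np.percentile(Q,[1,50,99],axis=0).round(1).tolist())
    if t=='module': print(cv2.minAreaRect(Q[abs(Q[:,2]-np.median(Q[:,2]))<5][:,:2].astype(np.float32)))
    else:
        print(np.percentile(Q[Q[:,0]<25],[1,50,99],axis=0).round(1).tolist())
        for sg in(-1,1):
            k=Q[(Q[:,0]<40)&(Q[:,2]>4)&(Q[:,1]*sg>20)];print('guide',len(k),np.percentile(k[:,1],[3,50,97]).round(1) if len(k) else '')
cv2.imwrite('pics/w4c.png',cv2.resize(im[80:300,150:410,::-1],None,fx=2.2,fy=2.2))
plan(*onbed(75,12),n=1)
```

```text
6.925 [0.50418449 0.03250842 0.03180107] 67.4504828453064 [ 0.30269622 -1.23833639 -3.21763339]
module 0.77 [[24.4, -29.9, 16.9], [50.1, -0.1, 40.4], [91.9, 30.0, 43.9]]
((60.43388748168945, -0.029779434204101562), (62.838008880615234, 72.36798858642578), 89.5)
cradle 0.76 [[0.5, -45.1, -0.3], [14.7, -1.8, 1.4], [65.4, 43.4, 7.2]]
[[0.5, -44.3, -0.2], [12.5, -0.9, 1.4], [24.8, 42.9, 7.1]]
guide 700 [-41.3 -38.7 -35.7]
guide 623 [34.1 36.8 39.8]
0 [0.4, 1.9, -1.6] [0.0, -0.1, -0.0]
```

View pics/w4c.png

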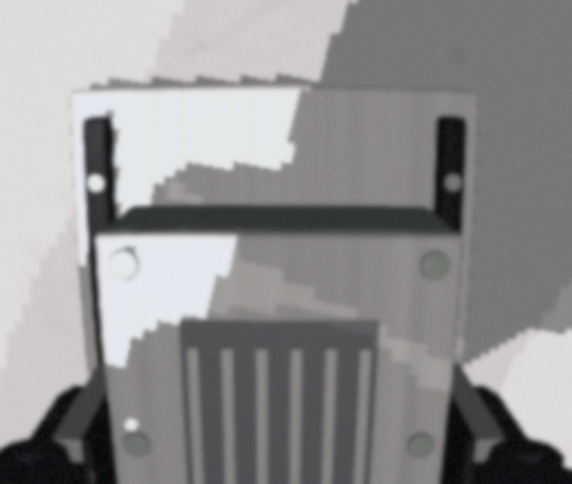

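The dark rear edge lies between the guides, about 1 mm to the right of centre. I'll shift by -0.8 mm and lower.

>>> apply_moves([
  {"jaw": 0,"offset": [0,-0.8,2],"rot": [0,0,0]},
  {"jaw": 0,"offset": [0,0,2.5],"rot": [0,0,0]},
  {"jaw": 0,"offset": [0,0,2.5],"rot": [0,0,0]},
  {"jaw": 0,"offset": [0,0,1],"rot": [0,0,0]},
  {"jaw": 0,"offset": [0,0,0],"rot": [0,0,0]},
])

```text
time_s: 7.7
eef_pos: [0.5057, 0.0319, 0.0244]
eef_rot: [0.068, -0.109, 0.992, 0.008]
wrist_force: [-0.5, 0.0, -2.8]
opening: 0.715
grasp_force: 67.5
```

>>> apply_moves([
  {"jaw": 0,"offset": [0,0,0.5],"rot": [0,0,0]},
  {"jaw": 0,"offset": [0,0,0],"rot": [0,0,0]},
  {"jaw": 0,"offset": [0,0,0.5],"rot": [0,0,0]},
  {"jaw": 0,"offset": [0,0,0],"rot": [0,0,0]},
  {"jaw": 0,"offset": [0,0,0],"rot": [0,0,0]},
])

```text
time_s: 8.32
eef_pos: [0.506, 0.0318, 0.0236]
eef_rot: [0.068, -0.109, 0.992, 0.008]
wrist_force: [0.0, 0.1, -3.0]
opening: 0.713
grasp_force: 67.5
```

>>> apply_moves([
  {"jaw": 0,"offset": [0,0,0.5],"rot": [0,0,0]},
  {"jaw": 0,"offset": [0,0,0],"rot": [0,0,0]},
  {"jaw": 0,"offset": [0,0,0.5],"rot": [0,0,0]},
  {"jaw": 0,"offset": [0,0,0],"rot": [0,0,0]},
  {"jaw": 0,"offset": [0,0,0],"rot": [0,0,0]},
])

```text
time_s: 8.95
eef_pos: [0.5064, 0.0318, 0.0232]
eef_rot: [0.069, -0.109, 0.992, 0.008]
wrist_force: [-4.6, 0.1, 5.6]
opening: 0.711
grasp_force: 68.6
```

>>> apply_moves([
  {"jaw": 0.85,"offset": [0,0,0],"rot": [0,0,0]},
  {"jaw": 0.85,"offset": [0,0,0],"rot": [0,0,0]},
  {"jaw": 0.9,"offset": [0,0,0],"rot": [0,0,0]},
  {"jaw": 0.9,"offset": [0,0,-10],"rot": [0,0,0]},
  {"jaw": 0.9,"offset": [0,0,-50],"rot": [0,0,0]},
])

```text
time_s: 9.57
eef_pos: [0.4955, 0.0305, 0.0803]
eef_rot: [0.065, -0.108, 0.992, 0.009]
wrist_force: [0.7, -0.5, 0.2]
opening: 0.9
grasp_force: 0.0
```

Run:
```python
from h import *
o=ctrl.get_obs();print(o['time_s'],o['eef_pos'],o['grasp_force'],o['wrist_force'])
im,d=snap('wrist','w5');P=wcloud(d,o)
B=R.from_euler('ZY',[CY,-8],degrees=True);low=onbed(0,0,0,0,0)[0]
L=B.inv().apply((P.reshape(-1,3)-low))*1000
for t in ['module','cradle']:
  for r in ctrl.outline_of('wrist',t)[:1]:
    m=(r['region']&(d>0)).ravel();Q=L[m]
    print(t,r['score'],np.percentile(Q,[1,50,99],axis=0).round(1).tolist())
    if t=='module': print(cv2.minAreaRect(Q[abs(Q[:,2]-np.median(Q[:,2]))<5][:,:2].astype(np.float32)))
    else:
        for sg in(-1,1):
            k=Q[(Q[:,0]<40)&(Q[:,2]>4)&(Q[:,1]*sg>20)];print('guide',len(k),np.percentile(k[:,1],[3,50,97]).round(1) if len(k) else '')
s=plan(*onbed(-22,50,-2,0,0),n=2)
s=plan(*onbed(-22,7,-2,0,0),n=2,start=s)
```

```text
9.575 [0.49547319 0.03048384 0.08026541] 0.0 [ 0.66428331 -0.49935222  0.23010977]
module 0.96 [[25.0, -31.3, 10.3], [62.0, -1.2, 31.4], [125.4, 28.9, 35.1]]
((64.0169677734375, -1.226858139038086), (62.3801383972168, 78.113037109375), 89.73175048828125)
cradle 0.58 [[0.6, -45.0, -0.2], [43.5, 0.2, 1.7], [158.9, 43.6, 31.2]]
guide 491 [-41.2 -38.4 -35.5]
guide 493 [34.4 37.  39.8]
0 [45.1, 0.8, 7.0] [-0.0, 0.1, -0.0]
1 [45.0, 0.8, 7.1] [-0.1, 0.1, -0.0]
0 [0.0, -0.0, 21.5] [0.0, 0.0, -0.0]
1 [0.0, -0.0, 21.5] [0.0, 0.0, -0.0]
```

View pics/w5.png

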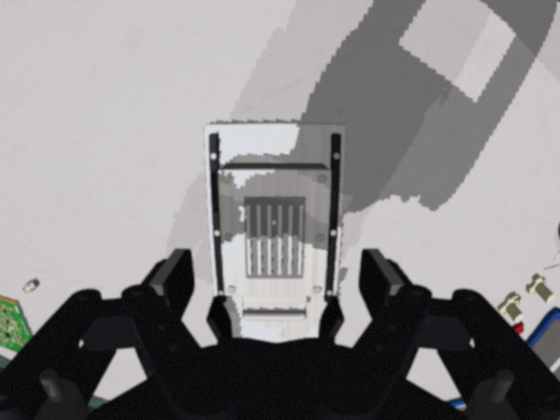

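The module lies flat between the guides with its rear edge at row 165, and it is straight to 0.3°. Next I'll shut the gripper and go behind it.

>>> apply_moves([
  {"jaw": 0,"offset": [41,0.5,0],"rot": [0,0.2,0]},
  {"jaw": 0,"offset": [41,0,0],"rot": [-0.1,0,0]},
  {"jaw": 0,"offset": [0,0,0],"rot": [0,0,0]},
  {"jaw": 0,"offset": [0,0,28],"rot": [0,0,0]},
  {"jaw": 0,"offset": [0,0,28],"rot": [0,0,0]},
])

```text
time_s: 10.35
eef_pos: [0.4275, 0.0144, 0.0152]
eef_rot: [0.068, -0.109, 0.992, 0.008]
wrist_force: [-0.0, -0.3, 0.1]
opening: -0.002
grasp_force: 0.0
```

>>> apply_moves([
  {"jaw": 0,"offset": [0,0,0],"rot": [0,0,0]},
  {"jaw": 0,"offset": [-4,0,0],"rot": [0,0,0]},
  {"jaw": 0,"offset": [-4,0,0],"rot": [0,0,0]},
  {"jaw": 0,"offset": [-4,0,0],"rot": [0,0,0]},
  {"jaw": 0,"offset": [0,0,0],"rot": [0,0,0]},
])

```text
time_s: 10.98
eef_pos: [0.4384, 0.0172, 0.0176]
eef_rot: [0.067, -0.109, 0.992, 0.008]
wrist_force: [0.7, -0.2, 0.2]
opening: -0.002
grasp_force: 0.0
```

```bash
cat >> h.py <<'E'
def st():
    o=ctrl.get_obs();B=R.from_euler('ZY',[CY,-8],degrees=True);low=onbed(0,0,0,0,0)[0]
    print(round(o['time_s'],2),'tcp s,y,n',(B.inv().apply(o['eef_pos']-low)*1000).round(2),'F',B.inv().apply(o['wrist_force']).round(2),'open',o['opening'],'err',(B.inv()*rot(o['eef_rot'])*R.from_matrix(np.diag([-1.,1,-1]))).as_rotvec(degrees=True).round(2))
E
python3 -c "
from h import *
st();plan(*onbed(8,7,-3,0,0),n=1)"
```

```text
10.97 tcp s,y,n [-3.91 -2.15  6.22] F [ 0.68 -0.4   0.1 ] open -0.001531497873382786 err [ 0.12  0.22 -0.03]
0 [-11.9, -0.8, -0.8] [0.1, -0.2, -0.0]
```

>>> apply_moves([
  {"jaw": 0,"offset": [-3,-0.6,0],"rot": [0,0,0]},
  {"jaw": 0,"offset": [-3,0,0],"rot": [0,0,0]},
  {"jaw": 0,"offset": [-3,0,0],"rot": [0,0,0]},
  {"jaw": 0,"offset": [-3,0,0],"rot": [0,0,0]},
  {"jaw": 0,"offset": [-3,0,0],"rot": [0,0,0]},
])

```text
time_s: 11.6
eef_pos: [0.4523, 0.02, 0.0189]
eef_rot: [0.067, -0.109, 0.992, 0.009]
wrist_force: [0.2, -0.4, 0.2]
opening: 0.004
grasp_force: 0.0
```

>>> apply_moves([
  {"jaw": 0,"offset": [-3,0,0],"rot": [0,0,0]},
  {"jaw": 0,"offset": [-3,0,0],"rot": [0,0,0]},
  {"jaw": 0,"offset": [-3,0,0],"rot": [0,0,0]},
  {"jaw": 0,"offset": [-3,0,0],"rot": [0,0,0]},
  {"jaw": 0,"offset": [-3,0,0],"rot": [0,0,0]},
])

```text
time_s: 12.22
eef_pos: [0.4667, 0.0232, 0.0209]
eef_rot: [0.066, -0.109, 0.992, 0.009]
wrist_force: [-1.0, -0.8, -0.8]
opening: -0.001
grasp_force: 0.6
```

Run:
```python
from h import *
st()
for c in ['wrist','top']:
    o=ctrl.get_obs();im,d=snap(c,c+'6');P=wcloud(d,o) if c=='wrist' else cloud(c,d)
    B=R.from_euler('ZY',[CY,-8],degrees=True);low=onbed(0,0,0,0,0)[0]
    L=B.inv().apply((P.reshape(-1,3)-low))*1000
    for r in ctrl.outline_of(c,'module')[:1]:
        Q=L[(r['region']&(d>0)).ravel()];print(c,r['score'],np.percentile(Q,[1,50,99],axis=0).round(1).tolist(),cv2.minAreaRect(Q[abs(Q[:,2]-30)<5][:,:2].astype(np.float32)))
```

```text
12.22 tcp s,y,n [25.26 -2.42  5.44] F [-1.3  -0.59 -0.58] open -0.0011684719664474654 err [ 0.17  0.31 -0.05]
wrist 0.68 [[136.9, -272.4, -33.4], [142.5, -248.2, -24.5], [160.2, -240.1, -21.7]] ((0.0, 0.0), (0.0, 0.0), 0.0)
top 0.77 [[81.3, -29.1, 9.9], [111.9, -5.8, 27.2], [137.6, 28.3, 335.3]] ((101.81424713134766, -1.8056526184082031), (63.27889633178711, 29.221712112426758), 76.0865249633789)
```

>>> apply_moves([
  {"jaw": 0,"offset": [-3,0,-0.3],"rot": [0,0,0]},
  {"jaw": 0,"offset": [-3,0,-0.3],"rot": [0,0,0]},
  {"jaw": 0,"offset": [-3,0,-0.3],"rot": [0,0,0]},
  {"jaw": 0,"offset": [-3,0,0],"rot": [0,0,0]},
  {"jaw": 0,"offset": [-3,0,0],"rot": [0,0,0]},
])

```text
time_s: 13.05
eef_pos: [0.4813, 0.0264, 0.0239]
eef_rot: [0.067, -0.109, 0.992, 0.009]
wrist_force: [-1.5, 0.0, 0.3]
opening: -0.0
grasp_force: 0.7
```

>>> apply_moves([
  {"jaw": 0,"offset": [-3,0,0],"rot": [0,0,0]},
  {"jaw": 0,"offset": [-3,0,0],"rot": [0,0,0]},
  {"jaw": 0,"offset": [-3,0,0],"rot": [0,0,0]},
  {"jaw": 0,"offset": [-3,0,0],"rot": [0,0,0]},
  {"jaw": 0,"offset": [-3,0,0],"rot": [0,0,0]},
])

```text
time_s: 13.68
eef_pos: [0.4958, 0.0296, 0.0259]
eef_rot: [0.067, -0.109, 0.992, 0.009]
wrist_force: [-1.2, 0.2, 0.4]
opening: -0.001
grasp_force: 0.8
```

>>> apply_moves([
  {"jaw": 0,"offset": [-3,0,0],"rot": [0,0,0]},
  {"jaw": 0,"offset": [-3,0,0],"rot": [0,0,0]},
  {"jaw": 0,"offset": [-3,0,0],"rot": [0,0,0]},
  {"jaw": 0,"offset": [-3,0,0],"rot": [0,0,0]},
  {"jaw": 0,"offset": [-3,0,0],"rot": [0,0,0]},
])

```text
time_s: 14.3
eef_pos: [0.5103, 0.0328, 0.0279]
eef_rot: [0.067, -0.109, 0.992, 0.009]
wrist_force: [-1.6, -0.6, 1.6]
opening: -0.002
grasp_force: 0.8
```

Run:
```python
from h import *
st()
```

```text
14.3 tcp s,y,n [70.38 -2.54  6.18] F [-1.43 -0.26  1.79] open -0.0017432596568365674 err [ 0.16  0.3  -0.06]
```

>>> apply_moves([
  {"jaw": 0,"offset": [-2,0,0],"rot": [0,0,0]},
  {"jaw": 0,"offset": [-2,0,0],"rot": [0,0,0]},
  {"jaw": 0,"offset": [-2,0,0],"rot": [0,0,0]},
  {"jaw": 0,"offset": [-2,0,0],"rot": [0,0,0]},
  {"jaw": 0,"offset": [-2,0,0],"rot": [0,0,0]},
])

```text
time_s: 14.92
eef_pos: [0.5199, 0.035, 0.0293]
eef_rot: [0.067, -0.109, 0.992, 0.009]
wrist_force: [-2.2, -0.2, 1.0]
opening: -0.002
grasp_force: 0.8
```

>>> apply_moves([
  {"jaw": 0,"offset": [-2,0,0],"rot": [0,0,0]},
  {"jaw": 0,"offset": [-2,0,0],"rot": [0,0,0]},
  {"jaw": 0,"offset": [-2,0,0],"rot": [0,0,0]},
  {"jaw": 0,"offset": [-1,0,0],"rot": [0,0,0]},
  {"jaw": 0,"offset": [-1,0,0],"rot": [0,0,0]},
])

```text
time_s: 15.55
eef_pos: [0.5275, 0.0367, 0.0303]
eef_rot: [0.067, -0.109, 0.992, 0.009]
wrist_force: [-1.4, 0.6, 0.2]
opening: 0.003
grasp_force: 0.8
```

Run:
```python
from h import *
st()
B=R.from_euler('ZY',[CY,-8],degrees=True);low=onbed(0,0,0,0,0)[0]
ims=[]
for c,(r0,r1,c0,c1) in {'scene':(160,260,220,360),'top':(140,240,220,360)}.items():
    im,d=snap(c,c+'7');L=B.inv().apply((cloud(c,d).reshape(-1,3)-low))*1000
    for t in ['module','bail']:
      for r in ctrl.outline_of(c,t)[:1]:
        Q=L[(r['region']&(d>0)).ravel()];print(c,t,round(r['score'],2),len(Q),np.percentile(Q,[1,50,99],axis=0).round(1).tolist())
    ims.append(cv2.resize(im[r0:r1,c0:c1,::-1],(560,400)) if c=='scene' else cv2.resize(im[r0:r1,c0:c1,::-1],(280,200)))
cv2.imwrite('pics/s7.png',np.vstack([ims[0],np.hstack([ims[1],ims[1]*0])]))
```

```text
15.55 tcp s,y,n [88.19 -2.54  6.08] F [-1.21  0.86  0.42] open 0.0028567275491403563 err [ 0.16  0.31 -0.05]
scene module 0.82 470 [[91.4, -50.3, -0.9], [120.4, -24.1, 27.5], [198.9, 15.4, 74.8]]
scene bail 0.61 84 [[226.5, -31.0, -2.3], [235.7, -2.0, 22.8], [277.5, 40.4, 28.5]]
top module 0.76 176 [[166.9, -29.0, 9.0], [189.3, -9.3, 15.1], [201.0, 16.9, 33.2]]
top bail 0.56 123 [[226.3, -20.9, 12.7], [234.9, -0.7, 25.3], [244.9, 20.8, 30.9]]
```

View pics/s7.png

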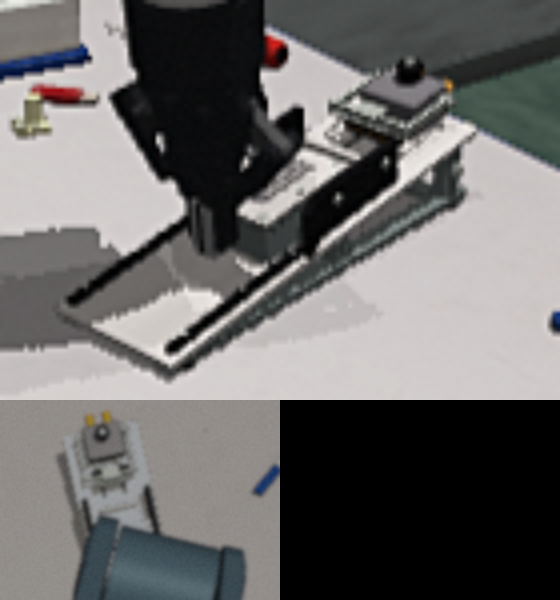

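The module is between the cheeks with its nose at about 202 mm, and the head is still ahead (bail near 230 mm). I'll continue at 1 mm per row.

>>> apply_moves([
  {"jaw": 0,"offset": [-2,0,0],"rot": [0,0,0]},
  {"jaw": 0,"offset": [-2,0,0],"rot": [0,0,0]},
  {"jaw": 0,"offset": [-2,0,0],"rot": [0,0,0]},
  {"jaw": 0,"offset": [-1,0,0],"rot": [0,0,0]},
  {"jaw": 0,"offset": [-1,0,0],"rot": [0,0,0]},
])

```text
time_s: 16.48
eef_pos: [0.5353, 0.0384, 0.0314]
eef_rot: [0.067, -0.109, 0.992, 0.009]
wrist_force: [-2.4, -0.4, 0.0]
opening: 0.0
grasp_force: 0.8
```

>>> apply_moves([
  {"jaw": 0,"offset": [-1,0,0],"rot": [0,0,0]},
  {"jaw": 0,"offset": [-1,0,0],"rot": [0,0,0]},
  {"jaw": 0,"offset": [-1,0,0],"rot": [0,0,0]},
  {"jaw": 0,"offset": [-1,0,0],"rot": [0,0,0]},
  {"jaw": 0,"offset": [-1,0,0],"rot": [0,0,0]},
])

```text
time_s: 17.1
eef_pos: [0.5401, 0.0394, 0.0321]
eef_rot: [0.067, -0.109, 0.992, 0.009]
wrist_force: [-1.5, 0.2, -0.4]
opening: -0.001
grasp_force: 0.8
```

>>> apply_moves([
  {"jaw": 0,"offset": [-1,0,0],"rot": [0,0,0]},
  {"jaw": 0,"offset": [-1,0,0],"rot": [0,0,0]},
  {"jaw": 0,"offset": [-1,0,0],"rot": [0,0,0]},
  {"jaw": 0,"offset": [-1,0,0],"rot": [0,0,0]},
  {"jaw": 0,"offset": [-1,0,0],"rot": [0,0,0]},
])

```text
time_s: 17.73
eef_pos: [0.545, 0.0405, 0.0327]
eef_rot: [0.067, -0.109, 0.992, 0.009]
wrist_force: [-2.0, 0.3, 1.2]
opening: -0.004
grasp_force: 0.8
```

>>> apply_moves([
  {"jaw": 0,"offset": [-1,0,0],"rot": [0,0,0]},
  {"jaw": 0,"offset": [-1,0,0],"rot": [0,0,0]},
  {"jaw": 0,"offset": [-1,0,0],"rot": [0,0,0]},
  {"jaw": 0,"offset": [-1,0,0],"rot": [0,0,0]},
  {"jaw": 0,"offset": [-1,0,0],"rot": [0,0,0]},
])

```text
time_s: 18.35
eef_pos: [0.5498, 0.0416, 0.0334]
eef_rot: [0.067, -0.109, 0.992, 0.009]
wrist_force: [-1.8, 0.4, 1.7]
opening: -0.002
grasp_force: 0.8
```

>>> apply_moves([
  {"jaw": 0,"offset": [-1,0,0],"rot": [0,0,0]},
  {"jaw": 0,"offset": [-1,0,0],"rot": [0,0,0]},
  {"jaw": 0,"offset": [-1,0,0],"rot": [0,0,0]},
  {"jaw": 0,"offset": [-1,0,0],"rot": [0,0,0]},
  {"jaw": 0,"offset": [0,0,0],"rot": [0,0,0]},
])

```text
time_s: 18.98
eef_pos: [0.5538, 0.0424, 0.034]
eef_rot: [0.067, -0.109, 0.992, 0.009]
wrist_force: [-0.8, 0.1, -0.4]
opening: 0.001
grasp_force: 0.3
```

Nose at about 229 mm, still free. I'll continue.

>>> apply_moves([
  {"jaw": 0,"offset": [-1,0,0],"rot": [0,0,0]},
  {"jaw": 0,"offset": [-1,0,0],"rot": [0,0,0]},
  {"jaw": 0,"offset": [-1,0,0],"rot": [0,0,0]},
  {"jaw": 0,"offset": [-1,0,0],"rot": [0,0,0]},
  {"jaw": 0,"offset": [0,0,0],"rot": [0,0,0]},
])

```text
time_s: 19.6
eef_pos: [0.5571, 0.0433, 0.0342]
eef_rot: [0.066, -0.109, 0.992, 0.009]
wrist_force: [-4.5, -1.1, 0.3]
opening: 0.001
grasp_force: 2.0
```

>>> apply_moves([
  {"jaw": 0,"offset": [-1,0,0],"rot": [0,0,0]},
  {"jaw": 0,"offset": [-1,0,0],"rot": [0,0,0]},
  {"jaw": 0,"offset": [-1,0,0],"rot": [0,0,0]},
  {"jaw": 0,"offset": [0,0,0],"rot": [0,0,0]},
  {"jaw": 0,"offset": [0,0,0],"rot": [0,0,0]},
])

```text
time_s: 20.23
eef_pos: [0.5606, 0.044, 0.0349]
eef_rot: [0.067, -0.109, 0.992, 0.009]
wrist_force: [-2.8, 0.2, -1.8]
opening: 0.002
grasp_force: 1.3
```

>>> apply_moves([
  {"jaw": 0,"offset": [-1,0,0],"rot": [0,0,0]},
  {"jaw": 0,"offset": [0,0,0],"rot": [0,0,0]},
  {"jaw": 0,"offset": [0,0,0],"rot": [0,0,0]},
  {"jaw": 0,"offset": [0,0,0],"rot": [0,0,0]},
  {"jaw": 0,"offset": [0,0,0],"rot": [0,0,0]},
])

```text
time_s: 20.85
eef_pos: [0.5616, 0.0441, 0.0352]
eef_rot: [0.067, -0.109, 0.992, 0.009]
wrist_force: [-1.9, 0.4, -0.8]
opening: 0.004
grasp_force: 0.8
```

Run:
```python
from h import *
st()
B=R.from_euler('ZY',[CY,-8],degrees=True);low=onbed(0,0,0,0,0)[0]
im,d=snap('scene','scene8')
a=cv2.imread('pics/scene7.png')[175:215,285:345];b=im[175:215,285:345,::-1]
cv2.imwrite('pics/s8.png',np.vstack([cv2.resize(a,None,fx=7,fy=7,interpolation=2),cv2.resize(b,None,fx=7,fy=7,interpolation=2)]))
```

```text
20.85 tcp s,y,n [123.44  -2.67   6.04] F [-1.86  0.81 -0.55] open 0.004120507197387394 err [ 0.15  0.27 -0.06]
```

View pics/s8.png

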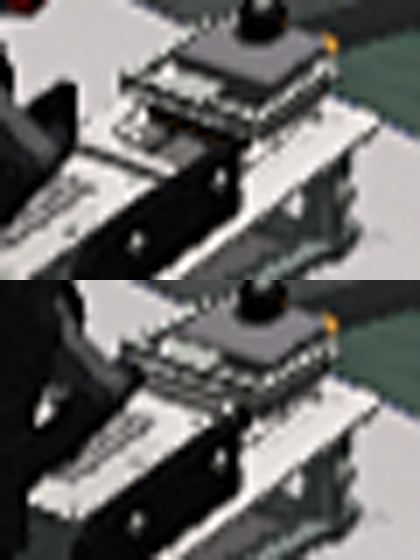

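The nose is now at the head, but the force is still low. I'll take 1 mm steps.

>>> apply_moves([
  {"jaw": 0,"offset": [-1,0,0],"rot": [0,0,0]},
  {"jaw": 0,"offset": [0,0,0],"rot": [0,0,0]},
  {"jaw": 0,"offset": [0,0,0],"rot": [0,0,0]},
  {"jaw": 0,"offset": [0,0,0],"rot": [0,0,0]},
  {"jaw": 0,"offset": [0,0,0],"rot": [0,0,0]},
])

```text
time_s: 21.52
eef_pos: [0.5625, 0.0443, 0.0352]
eef_rot: [0.067, -0.109, 0.992, 0.009]
wrist_force: [-2.0, -0.5, 0.8]
opening: -0.001
grasp_force: 0.9
```

>>> apply_moves([
  {"jaw": 0,"offset": [-1,0,0],"rot": [0,0,0]},
  {"jaw": 0,"offset": [0,0,0],"rot": [0,0,0]},
  {"jaw": 0,"offset": [0,0,0],"rot": [0,0,0]},
  {"jaw": 0,"offset": [0,0,0],"rot": [0,0,0]},
  {"jaw": 0,"offset": [0,0,0],"rot": [0,0,0]},
])

```text
time_s: 22.15
eef_pos: [0.5633, 0.0446, 0.0353]
eef_rot: [0.067, -0.109, 0.992, 0.009]
wrist_force: [-2.4, -1.3, 1.7]
opening: -0.003
grasp_force: 1.2
```

>>> apply_moves([
  {"jaw": 0,"offset": [-1,0,0],"rot": [0,0,0]},
  {"jaw": 0,"offset": [0,0,0],"rot": [0,0,0]},
  {"jaw": 0,"offset": [0,0,0],"rot": [0,0,0]},
  {"jaw": 0,"offset": [0,0,0],"rot": [0,0,0]},
  {"jaw": 0,"offset": [0,0,0],"rot": [0,0,0]},
])

```text
time_s: 22.78
eef_pos: [0.5643, 0.0448, 0.0354]
eef_rot: [0.067, -0.109, 0.992, 0.009]
wrist_force: [-2.9, -0.4, -0.3]
opening: 0.0
grasp_force: 0.8
```

>>> apply_moves([
  {"jaw": 0,"offset": [-1,0,0],"rot": [0,0,0]},
  {"jaw": 0,"offset": [0,0,0],"rot": [0,0,0]},
  {"jaw": 0,"offset": [0,0,0],"rot": [0,0,0]},
  {"jaw": 0,"offset": [0,0,0],"rot": [0,0,0]},
  {"jaw": 0,"offset": [0,0,0],"rot": [0,0,0]},
])

```text
time_s: 23.4
eef_pos: [0.5646, 0.045, 0.0353]
eef_rot: [0.066, -0.109, 0.992, 0.009]
wrist_force: [-4.9, -1.0, 2.7]
opening: -0.0
grasp_force: 2.4
```

The force is rising, so this is plate contact. I'll keep to 1 mm steps.

>>> apply_moves([
  {"jaw": 0,"offset": [-1,0,0],"rot": [0,0,0]},
  {"jaw": 0,"offset": [0,0,0],"rot": [0,0,0]},
  {"jaw": 0,"offset": [0,0,0],"rot": [0,0,0]},
  {"jaw": 0,"offset": [0,0,0],"rot": [0,0,0]},
  {"jaw": 0,"offset": [0,0,0],"rot": [0,0,0]},
])

```text
time_s: 24.02
eef_pos: [0.5653, 0.0452, 0.0354]
eef_rot: [0.066, -0.109, 0.992, 0.009]
wrist_force: [-5.7, -1.3, 1.7]
opening: 0.001
grasp_force: 2.7
```

>>> apply_moves([
  {"jaw": 0,"offset": [-1,0,0],"rot": [0,0,0]},
  {"jaw": 0,"offset": [0,0,0],"rot": [0,0,0]},
  {"jaw": 0,"offset": [0,0,0],"rot": [0,0,0]},
  {"jaw": 0,"offset": [0,0,0],"rot": [0,0,0]},
  {"jaw": 0,"offset": [0,0,0],"rot": [0,0,0]},
])

```text
time_s: 24.65
eef_pos: [0.5661, 0.0454, 0.0354]
eef_rot: [0.065, -0.109, 0.992, 0.009]
wrist_force: [-5.3, -2.1, 1.9]
opening: -0.001
grasp_force: 2.9
```

```bash
python3 -c "
from h import *
st()"
```

```text
24.65 tcp s,y,n [128.12  -2.39   5.61] F [-5.33 -0.91  2.64] open -0.001173635417370538 err [ 0.19  0.43 -0.05]
```

>>> apply_moves([
  {"jaw": 0,"offset": [-1,0,0],"rot": [0,0,0]},
  {"jaw": 0,"offset": [0,0,0],"rot": [0,0,0]},
  {"jaw": 0,"offset": [0,0,0],"rot": [0,0,0]},
  {"jaw": 0,"offset": [0,0,0],"rot": [0,0,0]},
  {"jaw": 0,"offset": [0,0,0],"rot": [0,0,0]},
])

```text
time_s: 25.28
eef_pos: [0.567, 0.0456, 0.0355]
eef_rot: [0.065, -0.109, 0.992, 0.009]
wrist_force: [-6.2, -1.2, 2.5]
opening: -0.007
grasp_force: 3.1
```

>>> apply_moves([
  {"jaw": 0,"offset": [-1,0,0],"rot": [0,0,0]},
  {"jaw": 0,"offset": [0,0,0],"rot": [0,0,0]},
  {"jaw": 0,"offset": [0,0,0],"rot": [0,0,0]},
  {"jaw": 0,"offset": [0,0,0],"rot": [0,0,0]},
  {"jaw": 0,"offset": [0,0,0],"rot": [0,0,0]},
])

```text
time_s: 25.9
eef_pos: [0.568, 0.0458, 0.0356]
eef_rot: [0.065, -0.109, 0.992, 0.009]
wrist_force: [-5.5, -1.5, 1.8]
opening: 0.003
grasp_force: 3.1
```

Run:
```python
from h import *
st()
for c in ['scene','top']:
    im,d=snap(c,c+'9')
    for r in ctrl.outline_of(c,'bail')[:1]: print(c,r['score'],r['position'],r['region'].sum())
```

```text
25.9 tcp s,y,n [130.    -2.39   5.57] F [-5.39 -0.29  2.61] open 0.0027331666091811153 err [ 0.19  0.44 -0.05]
scene 0.49 [316.9, 189.2] 144
top 0.43 [278.4, 170.4] 122
```

>>> apply_moves([
  {"jaw": 0,"offset": [-1,0,0],"rot": [0,0,0]},
  {"jaw": 0,"offset": [0,0,0],"rot": [0,0,0]},
  {"jaw": 0,"offset": [0,0,0],"rot": [0,0,0]},
  {"jaw": 0,"offset": [0,0,0],"rot": [0,0,0]},
  {"jaw": 0,"offset": [0,0,0],"rot": [0,0,0]},
])

```text
time_s: 26.72
eef_pos: [0.5685, 0.046, 0.0356]
eef_rot: [0.065, -0.109, 0.992, 0.009]
wrist_force: [-7.9, -2.3, 3.5]
opening: -0.005
grasp_force: 3.8
```

>>> apply_moves([
  {"jaw": 0,"offset": [-1,0,0],"rot": [0,0,0]},
  {"jaw": 0,"offset": [0,0,0],"rot": [0,0,0]},
  {"jaw": 0,"offset": [0,0,0],"rot": [0,0,0]},
  {"jaw": 0,"offset": [0,0,0],"rot": [0,0,0]},
  {"jaw": 0,"offset": [0,0,0],"rot": [0,0,0]},
])

```text
time_s: 27.35
eef_pos: [0.5691, 0.0462, 0.0356]
eef_rot: [0.064, -0.109, 0.992, 0.009]
wrist_force: [-8.8, -2.3, 3.3]
opening: -0.002
grasp_force: 4.3
```

>>> apply_moves([
  {"jaw": 0,"offset": [-1,0,0],"rot": [0,0,0]},
  {"jaw": 0,"offset": [0,0,0],"rot": [0,0,0]},
  {"jaw": 0,"offset": [0,0,0],"rot": [0,0,0]},
  {"jaw": 0,"offset": [0,0,0],"rot": [0,0,0]},
  {"jaw": 0,"offset": [0,0,0],"rot": [0,0,0]},
])

```text
time_s: 27.98
eef_pos: [0.5698, 0.0464, 0.0356]
eef_rot: [0.064, -0.109, 0.992, 0.009]
wrist_force: [-9.1, -2.5, 3.8]
opening: 0.001
grasp_force: 4.7
```

>>> apply_moves([
  {"jaw": 0,"offset": [-1,0,0],"rot": [0,0,0]},
  {"jaw": 0,"offset": [0,0,0],"rot": [0,0,0]},
  {"jaw": 0,"offset": [0,0,0],"rot": [0,0,0]},
  {"jaw": 0,"offset": [0,0,0],"rot": [0,0,0]},
  {"jaw": 0,"offset": [0,0,0],"rot": [0,0,0]},
])

```text
time_s: 28.6
eef_pos: [0.5704, 0.0466, 0.0356]
eef_rot: [0.064, -0.109, 0.992, 0.009]
wrist_force: [-10.8, -3.3, 3.8]
opening: -0.006
grasp_force: 5.1
```

>>> apply_moves([
  {"jaw": 0,"offset": [-1,0,0],"rot": [0,0,0]},
  {"jaw": 0,"offset": [0,0,0],"rot": [0,0,0]},
  {"jaw": 0,"offset": [0,0,0],"rot": [0,0,0]},
  {"jaw": 0,"offset": [0,0,0],"rot": [0,0,0]},
  {"jaw": 0,"offset": [0,0,0],"rot": [0,0,0]},
])

```text
time_s: 29.22
eef_pos: [0.5711, 0.0468, 0.0356]
eef_rot: [0.064, -0.109, 0.992, 0.009]
wrist_force: [-10.9, -2.7, 4.3]
opening: 0.003
grasp_force: 5.5
```

```bash
python3 -c "
from h import *
st()"
```

```text
29.23 tcp s,y,n [133.29  -2.09   5.1 ] F [-10.55  -0.28   5.81] open 0.002650702053282014 err [ 0.24  0.64 -0.04]
```

The force is 11 N, well past the latching travel. I'll back off slowly and watch where contact is lost.

>>> apply_moves([
  {"jaw": 0,"offset": [1,0,0],"rot": [0,0,0]},
  {"jaw": 0,"offset": [1,0,0],"rot": [0,0,0]},
  {"jaw": 0,"offset": [1,0,0],"rot": [0,0,0]},
  {"jaw": 0,"offset": [0,0,0],"rot": [0,0,0]},
  {"jaw": 0,"offset": [0,0,0],"rot": [0,0,0]},
])

```text
time_s: 29.85
eef_pos: [0.5693, 0.0463, 0.0353]
eef_rot: [0.065, -0.109, 0.992, 0.009]
wrist_force: [-6.5, -2.3, 0.1]
opening: -0.0
grasp_force: 3.4
```

>>> apply_moves([
  {"jaw": 0,"offset": [1,0,0],"rot": [0,0,0]},
  {"jaw": 0,"offset": [1,0,0],"rot": [0,0,0]},
  {"jaw": 0,"offset": [1,0,0],"rot": [0,0,0]},
  {"jaw": 0,"offset": [0,0,0],"rot": [0,0,0]},
  {"jaw": 0,"offset": [0,0,0],"rot": [0,0,0]},
])

```text
time_s: 30.48
eef_pos: [0.5682, 0.0457, 0.036]
eef_rot: [0.067, -0.109, 0.992, 0.009]
wrist_force: [-2.6, -0.2, -1.7]
opening: 0.001
grasp_force: 1.3
```

```bash
python3 -c "
from h import *
st()"
```

```text
30.48 tcp s,y,n [130.27  -2.6    5.91] F [-2.78  0.4  -1.32] open 0.0010964108760394492 err [ 0.16  0.3  -0.06]
```

>>> apply_moves([
  {"jaw": 0,"offset": [5,0,0],"rot": [0,0,0]},
  {"jaw": 0,"offset": [25,0,0],"rot": [0,0,0]},
  {"jaw": 0,"offset": [40,0,0],"rot": [0,0,0]},
  {"jaw": 0,"offset": [20,0,-50],"rot": [0,0,0]},
  {"jaw": 0,"offset": [0,0,-60],"rot": [0,0,0]},
])

```text
time_s: 31.1
eef_pos: [0.4643, 0.0229, 0.1326]
eef_rot: [0.065, -0.108, 0.992, 0.009]
wrist_force: [1.7, 0.1, 0.6]
opening: -0.001
grasp_force: 0.0
```

>>> apply_moves([
  {"jaw": 0,"offset": [40,0,-40],"rot": [0,0,0]},
  {"jaw": 0,"offset": [40,0,-40],"rot": [0,0,0]},
  {"jaw": 0,"offset": [0,0,0],"rot": [0,0,0]},
  {"jaw": 0,"offset": [0,0,0],"rot": [0,0,0]},
  {"jaw": 0,"offset": [0,0,0],"rot": [0,0,0]},
])

```text
time_s: 31.72
eef_pos: [0.3789, 0.0034, 0.2002]
eef_rot: [0.065, -0.109, 0.992, 0.009]
wrist_force: [0.4, -0.2, -0.6]
opening: 0.0
grasp_force: 0.0
```

Run:
```python
from h import *
st()
B=R.from_euler('ZY',[CY,-8],degrees=True);low=onbed(0,0,0,0,0)[0];V=[]
for c in ['scene','top']:
    im,d=snap(c,c+'10');L=B.inv().apply((cloud(c,d).reshape(-1,3)-low))*1000
    for t in ['module','bail']:
      for r in ctrl.outline_of(c,t)[:1]:
        Q=L[(r['region']&(d>0)).ravel()];k=Q[abs(Q[:,2]-30)<5]
        print(c,t,round(r['score'],2),np.percentile(Q,[1,50,99],axis=0).round(1).tolist(),cv2.minAreaRect(k[:,:2].astype(np.float32)))
    V.append(cv2.resize(im[130:250,230:370,::-1],None,fx=4,fy=2.5 if 0 else 4)[:290] if 0 else cv2.resize(im[150:240,230:370,::-1],(466,300),interpolation=2))
for n in ('torque_key','memory_stick','spool','rf_adapter_0'):
    for r in ctrl.outline_of('top',n)[:1]: print(n,r['position'])
cv2.imwrite('pics/f.png',np.vstack(V))
```

```text
31.73 tcp s,y,n [-38.96  -2.71 195.57] F [ 0.26 -0.28 -0.6 ] open 0.00046085338423275423 err [ 0.25  0.42 -0.06]
scene module 0.9 [[137.8, -32.7, 1.9], [159.7, -3.9, 29.1], [213.5, 28.7, 33.5]] ((176.7381591796875, -1.6426582336425781), (80.11151885986328, 65.9742202758789), 3.1249921321868896)
scene bail 0.44 [[215.5, -32.8, -0.0], [238.5, -14.3, 20.9], [279.7, 39.6, 29.0]] ((232.36854553222656, -12.322368621826172), (51.85407257080078, 19.97450828552246), 61.099971771240234)
top module 0.81 [[140.2, -29.8, 10.2], [180.2, 0.3, 30.3], [225.8, 30.6, 35.7]] ((179.07958984375, 0.22405242919921875), (78.17747497558594, 62.138065338134766), 0.391838401556015)
top bail 0.53 [[226.5, -29.3, 13.3], [235.6, -0.9, 24.6], [285.5, 23.6, 30.3]] ((246.5352020263672, -12.597908020019531), (34.18944549560547, 70.77241516113281), 39.44935607910156)
torque_key [359.2, 172.0]
memory_stick [165.4, 212.2]
spool [155.2, 276.7]
rf_adapter_0 [165.7, 212.4]
```

View pics/f.png

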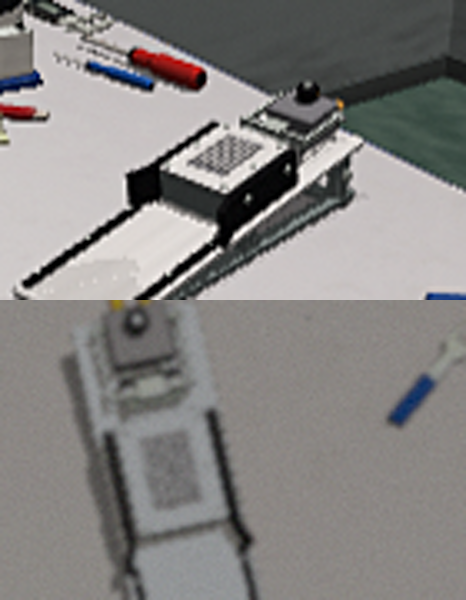

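Rear edge at about 140 mm agrees with the latched position (unlatched it would be about 137). I'll confirm it with a light touch: the fingers should stay free up to about 129.

>>> apply_moves([
  {"jaw": 0,"offset": [-40,0,40],"rot": [0,0,0]},
  {"jaw": 0,"offset": [-40,0,40],"rot": [0,0,0]},
  {"jaw": 0,"offset": [0,0,60],"rot": [0,0,0]},
  {"jaw": 0,"offset": [-20,0,49],"rot": [0,0,0]},
  {"jaw": 0,"offset": [0,0,0],"rot": [0,0,0]},
])

```text
time_s: 32.85
eef_pos: [0.5005, 0.0309, 0.0242]
eef_rot: [0.064, -0.109, 0.992, 0.01]
wrist_force: [-0.5, -0.1, -0.1]
opening: -0.002
grasp_force: 0.0
```

>>> apply_moves([
  {"jaw": 0,"offset": [-30,0,0],"rot": [0,0,0]},
  {"jaw": 0,"offset": [-20,0,0],"rot": [0,0,0]},
  {"jaw": 0,"offset": [-10,0,0],"rot": [0,0,0]},
  {"jaw": 0,"offset": [-3,0,0],"rot": [0,0,0]},
  {"jaw": 0,"offset": [0,0,0],"rot": [0,0,0]},
])

```text
time_s: 33.48
eef_pos: [0.5606, 0.0441, 0.0358]
eef_rot: [0.066, -0.109, 0.992, 0.009]
wrist_force: [0.3, 0.1, -0.2]
opening: 0.002
grasp_force: 0.0
```

```bash
python3 -c "
from h import *
st()"
```

```text
33.48 tcp s,y,n [122.57  -2.43   6.76] F [ 0.29 -0.01 -0.27] open 0.0019336161023642505 err [ 0.18  0.34 -0.05]
```

>>> apply_moves([
  {"jaw": 0,"offset": [-2,0,0],"rot": [0,0,0]},
  {"jaw": 0,"offset": [-2,0,0],"rot": [0,0,0]},
  {"jaw": 0,"offset": [-1,0,0],"rot": [0,0,0]},
  {"jaw": 0,"offset": [-0.5,0,0],"rot": [0,0,0]},
  {"jaw": 0,"offset": [0,0,0],"rot": [0,0,0]},
])

```text
time_s: 34.1
eef_pos: [0.5666, 0.0453, 0.0367]
eef_rot: [0.067, -0.109, 0.992, 0.009]
wrist_force: [-0.3, 0.7, 0.4]
opening: 0.001
grasp_force: 0.0
```

```bash
python3 -c "
from h import *
st()"
```

```text
34.1 tcp s,y,n [128.7   -2.6    6.88] F [-0.09  0.74  0.44] open 0.0007448899128143395 err [ 0.16  0.3  -0.06]
```

There is no contact at 128.7 mm, while the bare plate was first felt at about 126. So the spring is held compressed and the latch is in. I'll retract and hand in.

>>> apply_moves([
  {"jaw": 0,"offset": [5,0,0],"rot": [0,0,0]},
  {"jaw": 0,"offset": [25,0,0],"rot": [0,0,0]},
  {"jaw": 0,"offset": [40,0,0],"rot": [0,0,0]},
  {"jaw": 0,"offset": [20,0,-50],"rot": [0,0,0]},
  {"jaw": 0,"offset": [0,0,-60],"rot": [0,0,0]},
])

```text
time_s: 34.72
eef_pos: [0.4616, 0.0228, 0.1326]
eef_rot: [0.064, -0.108, 0.992, 0.01]
wrist_force: [1.6, -0.1, 0.3]
opening: 0.002
grasp_force: 0.0
```

```bash
python3 -c "
from h import *
st();print(ctrl.hand_in())"
```

```text
34.73 tcp s,y,n [ 35.71  -1.74 116.78] F [ 1.57 -0.49  0.07] open 0.002124210568415684 err [ 0.3   0.61 -0.11]
the job is handed in; nothing more can be done
None
```

The module is in the cradle, pushed up and apparently latched (judged by feel: it stays about 2.5 mm past first plate contact with the arm away); peak push read about 12 N, and I handed it in at 34.7 s.

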